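Slide the steel strip out over the edge of the surface plate

TASK

Three thin steel pieces lie flat on the dark granite surface plate: an oblong strip, a square and a disc. Slide the oblong strip lengthwise along the granite, without lifting it off, towards the plate's front edge (the long edge nearest the robot) until about a third of the strip's length sticks out squarely past that edge, ready to be picked up by its end. Leave it lying flat there by itself, and leave the square and the disc where they are.

Things in the scene. Friction and masses are not known exactly. Their poses are not given: they have to be found in the camera images.
- surface_plate: Fixed dark grey granite block on rubber feet, 200 mm deep (its x) by 240 mm wide (its y), flat top 50 mm above the worktop, top edges rounded by 2 mm. Origin at the centre of its underside, z up. Its front edge is the 240 mm edge at x = -100 mm in its own frame, nearest the robot; beyond it is only the worktop 50 mm below. It does not move when pushed.
- strip: The piece to slide: oblong flat steel strip, 110 mm long (its x), 55 mm wide (its y), 6 mm thick, about 0.25 kg, with an 8 mm hole 43 mm from its centre. Origin at the centre of its underside, z up. Starts flat on the granite, its length front to back within 10 degrees, its centre 0 to 30 mm behind the plate's. A few newtons slide it. Either end may stick out; past half it tips off.
- square: Bystander: square flat steel piece 55 x 55 x 6 mm lying on the granite beside the others. Origin at the centre of its underside. The three pieces lie side by side, centres about 80 mm apart across the plate, in any order.
- disc: Bystander: round flat steel disc, 56 mm in diameter, 6 mm thick, lying on the granite beside the others. Origin at the centre of its underside.
Not all that is in view belongs to the job. What is shaped like the strip but turquoise is not meant.

How it is judged (in metres and radians):
At the end, for the whole second after the job is handed in: The strip rests flat and still on the granite with 25 to 49 mm of its 110 mm length past the front edge, its length square to that edge within 11 degrees (x of strip in the frame of surface_plate between -0.094 and -0.07 m and y of strip in the frame of surface_plate between -0.11 and 0.11 m and z of strip in the frame of surface_plate between 0.046 and 0.054 m and angle between strip's own z axis and vertical below 0.06 rad and angle between the x axis of strip and the x axis of surface_plate, either way round below 0.2 rad and linear speed of strip below 0.01 m/s); the robot touches nothing.
It fails at once if the strip is lifted more than 15 mm off the granite (z of strip in the frame of surface_plate above 0.065 m).
It fails at once if the strip falls off the granite (z of strip in the frame of surface_plate below 0.03 m).
It fails at once if the square is moved more than 20 mm (distance of square from where it was at the start of the episode above 0.02 m).
It fails at once if the disc is moved more than 20 mm (distance of disc from where it was at the start of the episode above 0.02 m).
It also fails if it takes over 32 s, if anything falls off the work surface, if the arm or the gripper's body presses on something with over 40 N, if the wrist force passes 120 N, or if a joint passes its speed limit or range.

ROBOT

A 7-joint arm with a two-finger parallel gripper is mounted at the origin on a cart in front of the work surface, level with it; the furniture and walls round the work are solid. World frame = base frame: x ahead of the robot, y to its left, z up, the work surface at z = 0. Lengths are in mm, angles in rad, forces in N, time in s.
With the tool pointing down it reaches from about 350 to 900 mm from the base axis. Payload 19.9 kg.
Tool frame: the origin (TCP) lies at the very end of the fingers, on their centre line; the grasp point (between the pads) lies 19 mm behind it; z points along the fingers, y is the direction in which the jaws open and shut (so a half turn about z gives the same grasp; the last joint's range is limited). The gripper opens to 94 mm and grips with 3 to 60 N. Pads are 16 mm wide; open, the fingers measure 119 mm over their backs; the gripper's body (75 mm by 177 mm) begins 78 mm behind the grasp point.
Start: joints at [-1.379, 0.417, -0.01, 1.614, 0.005, 1.111, -0.053], TCP at [144.18, 608.121, 205.425] pointing down, gripper open.
Joint ranges: [-2.81, 2.81], [-0.39, 2.02], [-1.27, 1.25], [0.06, 2.57], [-1.19, 4.33], [0.19, 2], [-2.82, 2.82]. Speed limits (rad/s): [1.89, 1.89, 2.39, 2.39, 3.01, 3.01, 3.01].

INTERFACE

Orientations are given as [roll, pitch, yaw] about the fixed x, y, z axes, in that order (R = Rz(yaw) Ry(pitch) Rx(roll)).
In Python, from cell import robot gives the robot as it stands. The module is installed in compiled form; this text tells all that it offers.
- The arm moves only by the tool apply_moves, never from a script. Its argument "rows" is one flat list of numbers, 4 for each row, row after row: the shift along the world's x, y, z in cm, then the turn about the world's z in rad. A call has 1 to 20 rows; each row is the pose to reach, as a shift and turn from the pose commanded when the call began; what a row does not reach only later rows make up. A row lasts 1/8 s, in which the tool goes at most 62.5 mm and 10.7 degrees, less where a joint would pass 70% of its speed; a pose out of reach is approached as far as the arm can. A call with a gripper value outside its range is refused whole. "jaw" is the closure, from -1 (fully open) to 1 (shut), set as the call begins (left out, the last holds). The fingers move at their own pace and stop on an object; "grip_force" is the grip in N (left out, the last holds). Time passes only in rows, so rows that repeat a pose let the fingers close. It gives the time, the measured TCP pose, the force and the opening at its end, in the units of the state.
- robot.get_obs(): the state, without advancing time (a new reading comes with each control period).
- robot.grab_frame(name): name is "scene" or "side" or "wrist"; returns a dict with "frame" (400x640x3 uint8, red, green, blue), "vfov" (degrees; the focal length in pixels is half the picture's height over the tangent of half this angle, whatever the lens; pixels are square), "cx", "cy" (the principal point, pixels), "rvec" (rotation vector, rad) and "tvec" (3), from world to camera coordinates, as OpenCV has them; the wrist camera has in their place "tool_from_camera" (4x4, takes a point from camera to tool coordinates, whose origin is the TCP and whose axes are the flange's). Camera axes: x right, y down, z forward; pixel columns grow to the right and rows downward; lengths in mm; the calibration is good to about 2 mm. A picture is of the moment at which its call begins: read the wrist's pose just before it. There is no depth.
- robot.close_job(): hands the job in, once; it reports no verdict.
The state is a dict: "t": time; "joint_positions": joint angles; "joint_velocities": joint speeds; "joint_efforts": joint torques, N m; "tool_pos": TCP position; "orientation": TCP orientation; "ft_force": force on the tool from outside, world axes, zero at the start; "torque": the same for the moment, N m; "width": opening from 0.0 (shut) to 1.0 (fully open).
Only numpy, scipy, OpenCV 4.12 (cv2) and the standard library are available. Lean on these libraries where they do the work, as an engineer would, in place of code of your own. Each camera call takes 0.05 s, during which the arm holds its last target. There are 200 camera calls.

## Working session

There is one attempt and no reset: what is moved stays moved. The work goes in short steps, Python scripts to look and compute and a tool call to move; the robot and the scene stay as the last step left them, time stands still between calls to the robot, and variables do not carry over. Pictures are saved under pics/ and viewed, about 8 in all and at most 12, crops included, and the job is handed in when it is done.

Besides the shell and the picture viewer there is one more tool, called after "Call:" as name(argument=value, ...), one argument or row to a line, values as JSON. apply_moves: Moves the arm, as the interface text tells. Its arguments: {"type":"object","properties":{"rows":{"type":"array"},"jaw":{"type":"number"},"grip_force":{"type":"number"}},"required":["rows"]}

```bash
mkdir -p pics; cat > h.py <<'E'
import numpy as np, cv2
from cell import robot
def cam(name):
    f=robot.grab_frame(name); im=cv2.cvtColor(f["frame"],cv2.COLOR_RGB2BGR)
    fl=200/np.tan(np.radians(f["vfov"])/2)
    K=np.array([[fl,0,f["cx"]],[0,fl,f["cy"]],[0,0,1]])
    R=cv2.Rodrigues(np.array(f["rvec"],float))[0] if "rvec" in f else None
    t=np.array(f["tvec"],float).ravel() if R is not None else None
    return im,K,R,t,f
def ray(K,R,t,px,z):
    px=np.atleast_2d(np.array(px,float)); d=(R.T@np.linalg.inv(K)@np.c_[px,np.ones(len(px))].T).T
    c=-R.T@t; s=(z-c[2])/d[:,2]; return c+s[:,None]*d
E
python3 - <<'E'
from h import *
for n in("scene","side"):
    im,K,R,t,f=cam(n); cv2.imwrite(f"pics/{n}0.png",im); np.savez(n+"0.npz",K=K,R=R,t=t)
    print(n,K[0,0],(-R.T@t).round(), [k for k in f])
o=robot.get_obs(); print(o)
E
```

```text
scene 468.039770232092 [  80. -853.  395.] ['frame', 'vfov', 'cx', 'cy', 'rvec', 'tvec']
side 377.61022301765604 [458. 515. 400.] ['frame', 'vfov', 'cx', 'cy', 'rvec', 'tvec']
{'t': 0.1, 'joint_positions': array([-1.37949942,  0.41794092, -0.01035935,  1.61408192,  0.00471886,
        1.11070807, -0.05295902]), 'joint_velocities': array([-0.00188503, -0.00110753, -0.00029701,  0.00063346, -0.00020382,
        0.0008548 ,  0.00042672]), 'joint_efforts': array([ 1.64989633e-03, -8.52568817e+01,  6.39959257e-01, -4.26699150e+01,
       -4.89848724e-02,  1.63412467e-02, -7.11739276e-06]), 'tool_pos': array([144.09390713, 607.82275197, 204.88444086]), 'orientation': array([-3.14048138e+00,  8.01701730e-05,  2.90890452e+00]), 'ft_force': array([ 0.61171574, -0.065628  ,  0.22179272]), 'torque': array([ 0.01159778,  0.00492005, -0.0054838 ]), 'width': 0.9984430203831045}
```

View pics/scene0.png

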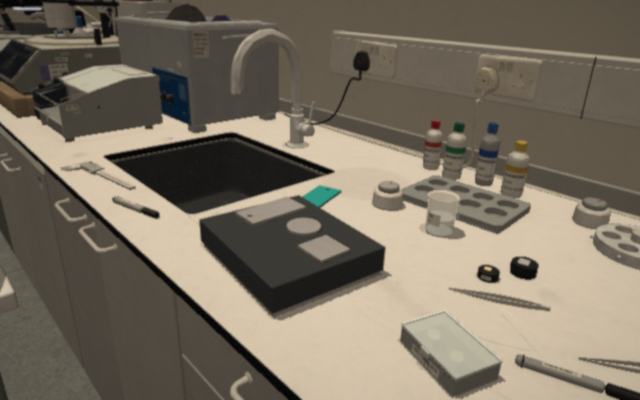

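View pics/side0.png

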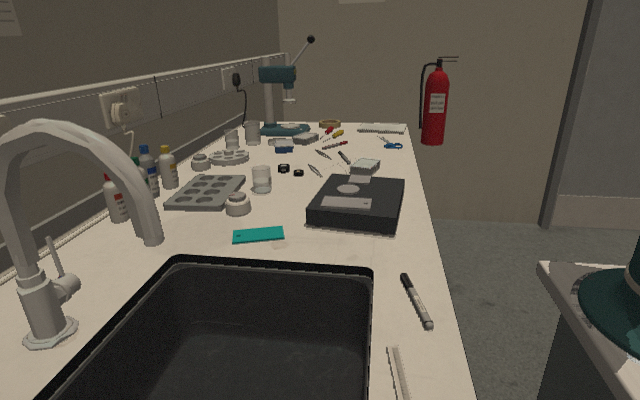

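Candidates (scene view):
- grey strip on the granite with its hole, (270,210)
- square, (325,247)
- disc, (304,226)
- turquoise strip on the worktop, (322,195), which is the decoy
- grey box, (450,350)

I choose the grey oblong at (270,210) in scene, (346,202) in side. Next I check it in a crop and measure it.

```bash
python3 - <<'E'
from h import *
out=[]
for n,box in(("scene",(190,185,395,310)),("side",(295,160,415,240))):
    im=cv2.imread(f"pics/{n}0.png"); d=np.load(n+"0.npz"); K,R,t=d["K"],d["R"],d["t"]
    x0,y0,x1,y1=box; c=im[y0:y1,x0:x1]; big=cv2.resize(c,None,fx=3 if n=="scene" else 5,fy=3 if n=="scene" else 5,interpolation=cv2.INTER_CUBIC)
    out.append(cv2.resize(big,(600,int(600*big.shape[0]/big.shape[1])))[:300])
    g=cv2.cvtColor(im,cv2.COLOR_BGR2GRAY)
    s=3; G=cv2.resize(g[y0:y1,x0:x1],None,fx=4,fy=4,interpolation=cv2.INTER_CUBIC)
    m=((G>85)&(G<185)).astype(np.uint8); m=cv2.morphologyEx(m,cv2.MORPH_OPEN,np.ones((9,9)))
    cs,_=cv2.findContours(m,cv2.RETR_EXTERNAL,cv2.CHAIN_APPROX_NONE)
    for k in cs:
        if cv2.contourArea(k)<800: continue
        p=(k[:,0]+.5)/4-.5+[x0,y0]; w=ray(K,R,t,p,56)[:,:2].astype(np.float32)
        print(n,p.mean(0).round(),cv2.minAreaRect(w), np.median(G[m>0]))
    # dark plate: outline to corners
    D=((G<75)).astype(np.uint8); cs,_=cv2.findContours(D,cv2.RETR_EXTERNAL,cv2.CHAIN_APPROX_NONE)
    k=max(cs,key=cv2.contourArea); h=cv2.convexHull(k); a=cv2.approxPolyDP(h,10,True)[:,0]/4+[x0,y0]
    print("corners px",a.round(1).tolist()); print("z50",ray(K,R,t,a,50)[:,:2].round().tolist())
    print("z0",ray(K,R,t,a,0)[:,:2].round().tolist())
cv2.imwrite("pics/crop.png",np.vstack(out))
E
```

```text
scene [343. 292.] ((448.25128173828125, -520.0576782226562), (18.984046936035156, 151.1262664794922), 85.18465423583984) 143.0
scene [323. 247.] ((502.3264465332031, -419.5538330078125), (58.534297943115234, 59.298133850097656), 87.03324890136719) 143.0
scene [303. 225.] ((526.606201171875, -347.5183410644531), (59.75835418701172, 55.807777404785156), 51.011260986328125) 143.0
scene [269. 209.] ((525.0162353515625, -264.6538391113281), (65.60470581054688, 119.31131744384766), 84.93760681152344) 143.0
scene [384. 200.] ((706.0308837890625, -361.44573974609375), (98.10330963134766, 42.59040451049805), 38.821929931640625) 143.0
scene [386. 187.] ((759.4509887695312, -325.15594482421875), (26.04169464111328, 38.88623046875), 51.60801696777344) 143.0
scene [322. 194.] ((633.6474609375, -272.26483154296875), (95.86231994628906, 59.143577575683594), 16.945911407470703) 143.0
corners px [[384.2, 247.8], [382.5, 269.5], [377.5, 274.2], [287.0, 309.8], [266.8, 309.8], [205.2, 246.2], [200.2, 221.2], [298.5, 196.5]]
z50 [[579.0, -473.0], [530.0, -511.0], [515.0, -514.0], [372.0, -496.0], [354.0, -480.0], [376.0, -300.0], [412.0, -221.0], [605.0, -243.0]]
z0 [[651.0, -417.0], [595.0, -461.0], [578.0, -465.0], [415.0, -444.0], [394.0, -426.0], [419.0, -219.0], [460.0, -130.0], [681.0, -155.0]]
side [352. 197.] ((510.3436279296875, -330.9117126464844), (358.3200988769531, 485.81689453125), 5.399019241333008) 172.0
corners px [[306.0, 208.5], [332.2, 174.0], [404.0, 179.5], [392.8, 236.8], [307.2, 226.8]]
z50 [[613.0, -226.0], [584.0, -456.0], [392.0, -432.0], [427.0, -121.0], [594.0, -141.0]]
z0 [[635.0, -332.0], [602.0, -594.0], [382.0, -568.0], [422.0, -211.0], [613.0, -235.0]]
```

View pics/crop.png

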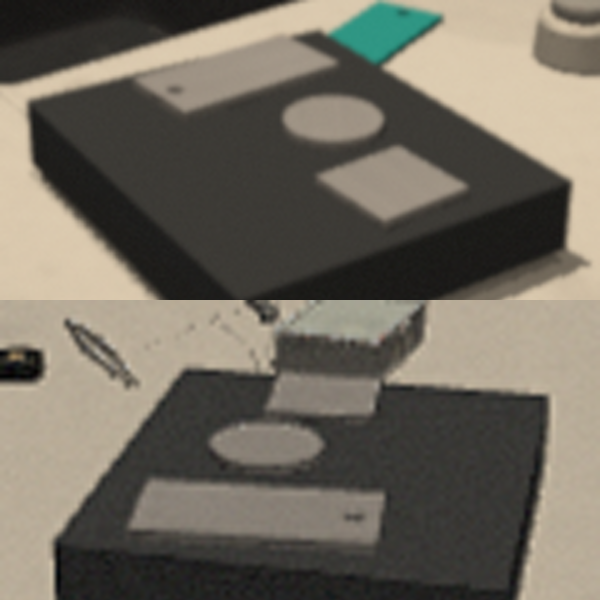

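The crop confirms the oblong with its hole, nearest the side camera, with the disc and then the square beyond it. The turquoise one is off the plate. Before crossing over, I check the tap's position.

```bash
python3 - <<'E'
from h import *
P=[];
for n in("scene","side"):
    d=np.load(n+"0.npz"); P.append(d["K"]@np.c_[d["R"],d["t"]])
for nm,a,b in(("spouttip",(236,93),(151,243)),("top",(262,32),(80,125)),("base",(297,147),(48,340)),("bottle",(516,145),(166,148))):
    X=cv2.triangulatePoints(P[0],P[1],np.array(a,float),np.array(b,float)); print(nm,(X[:3]/X[3]).ravel().round())
E
```

```text
spouttip [730. 148. 168.]
top [801. 132. 312.]
base [935. 150. -11.]
bottle [1052. -435.  116.]
```

Call:
apply_moves(
  rows=[4,-3,2,0,8,-6.5,4,0,12.5,-10.5,6,0,16.5,-14.5,8,0,20,-19,9,0,23,-24,9,0.04,26,-29,9,0.08,28,-34.5,9,0.12,29.5,-40,9,0.12,30.5,-45.5,9,0.12,31,-51.5,9,0.12,31.5,-57.5,9,0.12,32.5,-63.5,9,0.12,34,-69.5,9,0.12,36,-75.5,9,0.12,38,-81,9,0.12,40,-86,9,0.12,41,-87,9,0.12,41,-87,9,0.12,41,-87,9,0.12],
  jaw=0.36,
)

```text
t: 2.6
tool_pos: [554.1, -260.5, 295.4]
orientation: [3.141, -0.0, 3.03]
ft_force: [-0.0, -0.3, 0.4]
width: 0.321
```

```bash
cat >> h.py <<'E'
from scipy.spatial.transform import Rotation as Ro
def wrist():
    o=robot.get_obs(); im,K,_,_,f=cam("wrist")
    T=np.array(f["tool_from_camera"]); W=np.eye(4); W[:3,:3]=Ro.from_euler("xyz",o["orientation"]).as_matrix(); W[:3,3]=o["tool_pos"]
    C=np.linalg.inv(W@T); return im,K,C[:3,:3],C[:3,3],o
E
python3 - <<'E'
from h import *
im,K,R,t,o=wrist(); cv2.imwrite("pics/w1.png",im); np.savez("w1.npz",K=K,R=R,t=t)
print(o["t"],o["tool_pos"],o["orientation"],o["width"],-R.T@t)
E
```

```text
2.6 [ 554.10166256 -260.53718121  295.40535285] [ 3.14094841e+00 -1.06687504e-04  3.03007635e+00] 0.32053158092596046 [ 481.84226849 -252.49771986  474.8093842 ]
```

View pics/w1.png

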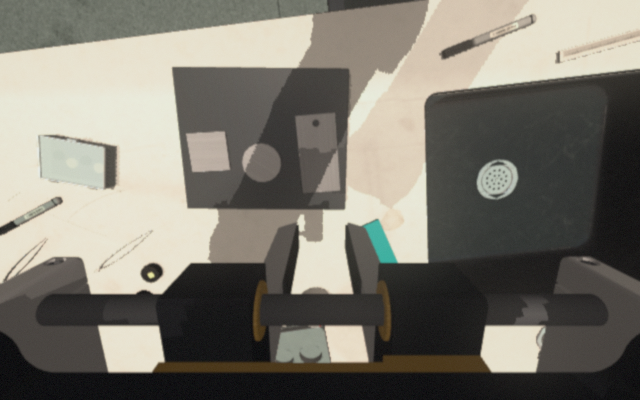

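The wrist view shows the strip at (318,153), corners about (295,115), (335,111), (341,190), (302,194). The plate's front edge runs along row ~68. I measure from these.

```bash
python3 - <<'E'
from h import *
im=cv2.imread("pics/w1.png"); d=np.load("w1.npz"); K,R,t=d["K"],d["R"],d["t"]
g=cv2.cvtColor(im,cv2.COLOR_BGR2GRAY)
def corners(px):
    return cv2.cornerSubPix(g,np.array(px,np.float32).reshape(-1,1,2),(4,4),(-1,-1),(3,50,.01))[:,0]
s=corners([(295,115),(335,111),(341,190),(302,194)]); p=corners([(173,68),(349,69),(345,209),(190,209)])
S=ray(K,R,t,s,56)[:,:2]; P=ray(K,R,t,p,50)[:,:2]
print(s.round(1).tolist(),p.round(1).tolist()); print("S",S.round(1).tolist(),S.mean(0)); print("P",P.round(1).tolist(),P.mean(0))
L=lambda A:[np.linalg.norm(A[i]-A[(i+1)%4]).round(1) for i in range(4)]
print(L(S),L(P))
v=(S[2]+S[3]-S[0]-S[1]); print("strip yaw",np.arctan2(v[1],v[0]),"back mid",(S[2]+S[3])/2)
v=(P[2]+P[3]-P[0]-P[1]);e=P[1]-P[0];a=np.arctan2(v[1],v[0]); print("plate yaw",a,np.arctan2(-e[0],e[1]))
c,si=np.cos(a),np.sin(a); print("rel",np.array([[c,si],[-si,c]])@(S.mean(0)-P.mean(0)))
E
```

```text
[[294.8999938964844, 115.69999694824219], [334.6000061035156, 112.30000305175781], [341.0, 190.0], [302.70001220703125, 192.5]] [[171.6999969482422, 66.69999694824219], [348.3999938964844, 68.30000305175781], [344.3999938964844, 208.89999389648438], [187.1999969482422, 207.60000610351562]]
S [[470.0, -288.0], [471.8, -233.0], [582.0, -234.8], [579.4, -291.2]] [ 525.78508569 -261.76561371]
P [[388.5, -444.5], [417.0, -208.6], [613.2, -232.2], [584.6, -468.5]] [ 500.8200519  -338.47324766]
[np.float64(55.0), np.float64(110.2), np.float64(56.5), np.float64(109.4)] [np.float64(237.6), np.float64(197.6), np.float64(238.1), np.float64(197.6)]
strip yaw -0.022605490106737357 back mid [ 580.66483621 -263.00640873]
plate yaw -0.1208420678050867 -0.12050274559112138
rel [15.5360103  79.15773116]
```

Call:
apply_moves(
  rows=[4.4,-0.8,0,-0.01,4.4,-0.8,-5,-0.01,4.4,-0.8,-10,-0.01,4.4,-0.8,-15,-0.01,4.4,-0.8,-19,-0.01,4.4,-0.8,-21.5,-0.01,4.4,-0.8,-23,-0.01,4.4,-0.8,-23.5,-0.01,4.4,-0.8,-23.5,-0.01,4.4,-0.8,-23.5,-0.01,4.4,-0.8,-23.5,-0.01],
)

```text
t: 4.03
tool_pos: [598.5, -270.0, 61.1]
orientation: [-3.141, 0.001, 3.019]
ft_force: [-0.2, -0.2, -0.1]
width: 0.317
```

```bash
python3 - <<'E'
from h import *
o=robot.get_obs(); print(o["t"],o["tool_pos"],o["orientation"],o["ft_force"])
im=cam("scene")[0]; a=im[130:310,180:400]
b=cam("side")[0][130:250,280:430]
cv2.imwrite("pics/c2.png",np.hstack([cv2.resize(a,(400,330),interpolation=2),cv2.resize(b,(400,330),interpolation=2)]))
E
```

```text
4.025 [ 598.48949724 -270.0043285    61.07549953] [-3.14138959e+00  9.89411894e-04  3.01877777e+00] [-0.1817912  -0.19937851 -0.07671268]
```

View pics/c2.png

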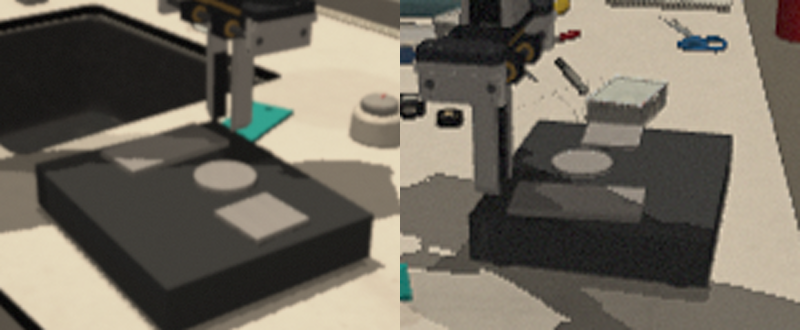

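Call:
apply_moves(
  rows=[0,0,-0.5,0,0,0,-0.85,0,0,0,-0.85,0,-0.6,0.07,-0.85,0,-1.2,0.15,-0.85,0,-1.8,0.22,-0.85,0,-2.4,0.29,-0.85,0,-3,0.36,-0.85,0,-3.6,0.44,-0.85,0,-4.2,0.51,-0.85,0,-4.8,0.58,-0.85,0,-5.4,0.66,-0.85,0,-6,0.73,-0.85,0,-6.6,0.8,-0.85,0,-7.2,0.87,-0.85,0,-7.8,0.95,-0.85,0,-8.2,1,-0.85,0,-8.4,1.02,-0.85,0,-8.4,1.02,-0.85,0],
)

```text
t: 6.5
tool_pos: [513.9, -259.6, 51.8]
orientation: [3.142, -0.0, 3.019]
ft_force: [0.4, -0.5, 0.5]
width: 0.323
```

```bash
python3 - <<'E'
from h import *
o=robot.get_obs(); print(o["t"],o["tool_pos"],o["orientation"],o["ft_force"])
im=wrist()[0]; cv2.imwrite("pics/w3.png",im)
im,K,R,t,f=cam("scene"); cv2.imwrite("pics/s3.png",im)
im2=cam("side")[0]; cv2.imwrite("pics/d3.png",im2); a=im[150:310,180:400]; b=im2[130:250,280:430]
cv2.imwrite("pics/c3.png",np.hstack([cv2.resize(a,(400,300),interpolation=2),cv2.resize(b,(400,300),interpolation=2)]))
E
```

```text
6.5 [ 513.88790765 -259.61751913   51.83490094] [ 3.14154823e+00 -4.85121238e-04  3.01878820e+00] [ 0.41837168 -0.48012362  0.47146176]
```

View pics/c3.png

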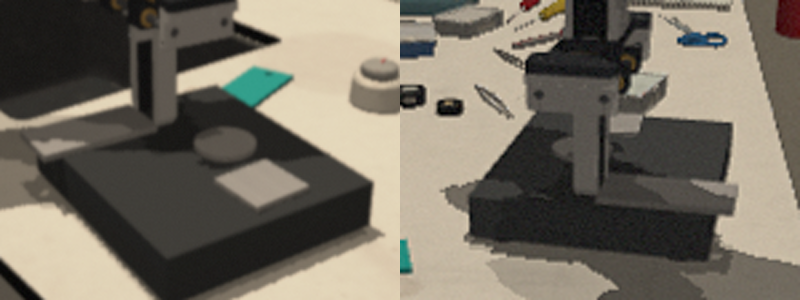

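Straight and already overhanging, so I push about 21 mm more, then back off, lift and look.

Call:
apply_moves(
  rows=[-0.6,0.07,0,0,-1.2,0.15,0,0,-1.7,0.21,0,0,-2.1,0.25,0,0,-2.1,0.25,0,0,-1.7,0.2,0,0,-1,0.1,0,0,0,0,0.3,0,1,0,2,0,2,0,6,0,3,0,11,0,4,0,16,0,4,0,21,0,4,0,24,0,4,0,24,0,4,0,24,0],
)

```text
t: 8.65
tool_pos: [554.3, -259.4, 291.3]
orientation: [3.142, -0.001, 3.019]
ft_force: [0.3, -0.8, -0.3]
width: 0.318
```

```bash
python3 - <<'E'
from h import *
im,K,R,t,o=wrist(); cv2.imwrite("pics/w4.png",im); np.savez("w4.npz",K=K,R=R,t=t)
print(o["t"],o["tool_pos"])
im,K,R,t,f=cam("side"); cv2.imwrite("pics/d4.png",im)
E
```

```text
8.65 [ 554.26493124 -259.4119483   291.30740661]
```

View pics/w4.png

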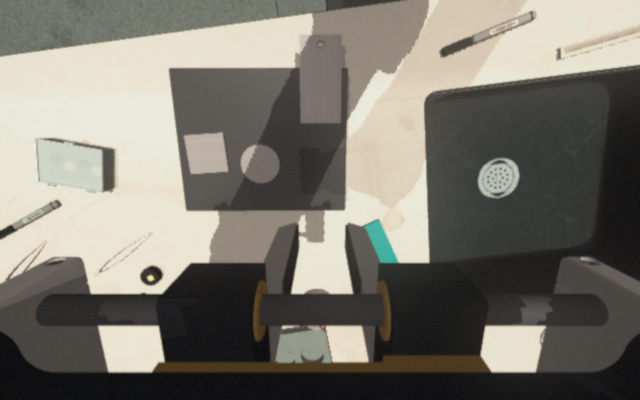

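The wrist view shows the strip from rows ~35 to ~123, sticking out past the front edge at row ~68. The square (206,153) and disc (260,164) look unmoved. Measuring.

```bash
python3 - <<'E'
from h import *
im=cv2.imread("pics/w4.png"); d=np.load("w4.npz"); K,R,t=d["K"],d["R"],d["t"]
g=cv2.cvtColor(im,cv2.COLOR_BGR2GRAY)
f=lambda px:cv2.cornerSubPix(g,np.array(px,np.float32).reshape(-1,1,2),(3,3),(-1,-1),(3,50,.01))[:,0]
s=f([(300,35),(342,35),(340,123),(301,122)]); p=f([(170,68),(345,209),(187,209)])
S=ray(K,R,t,s,56)[:,:2]; P=ray(K,R,t,p,50)[:,:2]
print(s.round(1).tolist(),p.round(1).tolist(),S.round().tolist(),P.round().tolist())
C=(P[0]+P[1])/2; v=P[2]-P[0]; v2=P[1]-P[2]; a=np.arctan2(v[1],v[0]); print("plate",C,a,np.arctan2(-v2[0],v2[1]))
w=S[2]+S[3]-S[0]-S[1]; print("len",np.linalg.norm(w)/2,"dyaw",np.arctan2(w[1],w[0])-a)
c,si=np.cos(a),np.sin(a); A=np.array([[c,si],[-si,c]]); print("rel",A@(S.mean(0)-C),(A@(S-C).T).T.round(1).tolist())
# hole & bystanders before/after
for n in("w1","w4"):
    d=np.load(n+".npz"); i=cv2.cvtColor(cv2.imread(f"pics/{n}.png"),cv2.COLOR_BGR2GRAY)[120:185,184:285]
    m=(i>75).astype(np.uint8); cs,_=cv2.findContours(m,cv2.RETR_EXTERNAL,cv2.CHAIN_APPROX_NONE)
    for k in cs:
        if cv2.contourArea(k)>300: print(n,cv2.minAreaRect(ray(d["K"],d["R"],d["t"],k[:,0]+[184,120],56)[:,:2].astype(np.float32))[:2])
E
```

```text
[[299.1000061035156, 34.5], [341.3999938964844, 34.20000076293945], [340.20001220703125, 122.5], [300.3999938964844, 122.69999694824219]] [[168.60000610351562, 68.0], [344.1000061035156, 209.60000610351562], [186.3000030517578, 210.1999969482422]] [[371.0, -266.0], [378.0, -212.0], [486.0, -225.0], [480.0, -280.0]] [[388.0, -444.0], [613.0, -233.0], [585.0, -468.0]]
plate [ 500.85040909 -338.54439282] -0.11956586707864807 -0.11974338823377313
len 109.51383117675684 dyaw -0.004189916859902443
rel [-82.5371438   83.67772469] [[-137.3, 56.9], [-137.3, 110.9], [-27.8, 110.8], [-27.7, 56.1]]
w1 ((510.2558898925781, -386.56475830078125), (141.63259887695312, 90.47528076171875))
w4 ((508.50665283203125, -384.5736083984375), (138.72315979003906, 89.60481262207031))
```

```bash
python3 -c "
from h import *
print(robot.get_obs()['ft_force']); print(robot.close_job())"
```

```text
[ 0.07345361  0.12941076 -0.33519317]
the job is handed in; nothing more can be done
None
```

I pushed the strip from its back end with two part-open fingertips, about 2 mm above the granite. I then backed off, lifted the arm clear and handed the job in at about 8.7 s.

- **Strip position:** the last wrist picture puts its centre at x = -82.5 mm and y = +84 mm in the plate frame. That leaves about 37 mm past the front edge, inside the 25 to 49 mm allowed.
- **Alignment and flatness:** it is square to the edge within 0.005 rad. Its measured length came out at 109.5 mm, which fits it lying flat, but I did not measure tilt directly.
- **Square and disc:** they show no visible movement. I have no separate figure for each, because the outline check merged them. The merged outline agrees before and after to within about 3 mm.
- **Robot:** it touched nothing at the end, with the TCP at about z = 291 mm and the wrist force near zero.

No checks failed. The early scene-camera estimates of the plate and strip differed from the wrist measurement by up to about 10 mm and 0.07 rad. I used the wrist values, because the part sizes measured there matched the given dimensions to within about 2.5 mm.

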